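# Start the twist-lock lid on the bathroom jar and hold it half way

### The arm

A 7-joint arm with a two-finger parallel gripper is mounted at the origin on the work surface. World frame = base frame: x ahead of the robot, y to its left, z up, the work surface at z = 0. Lengths are in m, angles in rad, forces in N, time in s.
With the tool pointing down it reaches from about 0.4 to 0.85 m from the base axis. Payload 10.4 kg.
Tool frame: the origin (TCP) lies on the centre line of the jaws, within the pads' length; the fingertips stand 14 mm ahead of it and the grasp point (between the pads) lies 5 mm behind it; z points along the fingers, y is the direction in which the jaws open and shut (so a half turn about z gives the same grasp; the last joint's range is limited). The gripper opens to 85 mm and grips with 20 to 120 N. Pads are 22 mm wide; open, the fingers measure 114 mm over their backs; the gripper's body (76 mm by 85 mm) begins 54 mm behind the grasp point. The pads swing forward as they close: fully open they stand 13 mm farther back than shut.
Start: joints at [-1.163, 0.332, -0.065, 1.46, 0.022, 1.35, -0.088], TCP at [0.261, 0.568, 0.245] pointing down, gripper open.
Joint ranges: [-2.6, 2.6], [-0.5, 2.12], [-1.47, 1.34], [0.16, 2.42], [-1.27, 4.41], [0.06, 2.06], [-2.6, 2.6]. Speed limits (rad/s): [2.22, 2.22, 2.79, 2.79, 3.14, 3.14, 3.14].

### API

Orientations are given as a 3x3 rotation matrix whose columns are the frame's x, y, z axes.
In Python, from plant import ctrl gives the robot as it stands.
- The arm moves only by the tool move_arm, never from a script. Its argument "steps" is a list of rows, each an object of numbers: "ax", "ay", "az": the turn, a rotation vector about the tool's x, y, z in rad; "dx", "dy", "dz": the shift along the tool's x, y, z in m; "claw": the finger opening in m, from 0 to 0.0854. A call has exactly 10 rows; each row shifts and turns the commanded pose from where the row before left it, along the tool's axes as they then stand; what a row does not reach is not made up. A row lasts 1/10 s, in which the tool goes at most 50 mm and 8.59 degrees, less where a joint would pass 70% of its speed; a pose out of reach is approached as far as the arm can. A call is refused whole if a number of a shift passes 0.05 or a number of a turn 0.15, either way. A call with a gripper value outside its range is refused whole. The fingers move at their own pace and stop on an object; "squeeze" is the grip in N (left out, the last holds). Time passes only in rows, so rows that do not move let the fingers close, or fill a call up. It gives the time, the measured TCP pose, the force and the opening at its end, in the units of the state.
- ctrl.observe(): the state, without advancing time (a new reading comes with each control period).
- ctrl.read_camera(name): name is "scene" or "top" or "wrist"; returns a dict with "img" (384x512x3 uint8, red, green, blue), "z_map" (384x512 float32, m along the optical axis (not along the pixel's ray), 0 where there is no reading), "fx", "fy", "cx", "cy" (pixels), "R" (3x3) and "t" (3): a world point X has camera coordinates R X + t; the wrist camera has in their place "mount" (4x4, takes a point from camera to tool coordinates, whose origin is the TCP and whose axes are the flange's). Camera axes: x right, y down, z forward; pixel columns grow to the right and rows downward; lengths in m; the calibration is good to about 2 mm. A picture is of the moment at which its call begins: read the wrist's pose just before it.
- ctrl.sign_off(): hands the job in, once; it reports no verdict.
Trained networks look in the newest picture that a camera, given by its name, has taken for a name from the list of things; names that differ only in an ending like _2 or _b are one class to them, and where a whole thing is asked for, a point or a joint stands for the part that bears it (a point fixed in the world has none). Each returns a list of dicts, best first, with "score" (0 to 1); they miss things now and then, are a little off and sometimes report something else, mostly with a low value. They report only what shows in the picture. A call takes as long as a camera call. They do not tell look-alikes from the thing itself.
- ctrl.search_frame(camera, name): "centre" ([x, y, z] in m, in world coordinates, good to about 4 mm: the middle of the surface that is visible of it).
- ctrl.cut_out(camera, name): "mask" (384x512 bool, what is visible of it).
The state is a dict: "t": time; "joints": joint angles; "dq": joint speeds; "effort": joint torques, N m; "tool_pos": TCP position; "tool_rot": TCP orientation; "ft_force": force on the tool from outside, world axes, zero at the start; "moment": the same for the moment, N m; "width": finger opening in m.
Only numpy, scipy, OpenCV 4.12 (cv2) and the standard library are available. Lean on these libraries where they do the work, as an engineer would, in place of code of your own. Each camera call takes 0.05 s, during which the arm holds its last target.

### The job

Put the white lid on the frosted glass jar: let its two lugs down through the notches of the steel collar until the lid sits flat, then twist it clockwise half of the way to the click, and finish holding it there in the gripper, not yet clicked, because the seal is to be looked over before it is locked. The lid is thin porcelain, so grip it lightly and do not force it down, and do not disturb the other things on the counter and the shelf.

Things in the scene. Friction and masses are not known exactly. Their poses are not given: they have to be found in the camera images.
- lid: White porcelain lid: disc 84 mm across, upright finger bar on top, steel plug 57 mm across and 14 mm deep below. Origin: centre of the plug's underside, z up. Disc underside 14 mm, disc top (foot of bar) 19 mm, bar top 49 mm above it. Same after half a turn. 100 to 180 g. Starts standing on its plug on the counter. Fragile: stands about 25 N squeeze from each finger, 30 N push on the jar.
- lid_grip (a point): Point inside the lid's finger bar, on the lid's axis, 41 mm above the lid's origin. The bar is 48 mm long (along the lid's x), 12 mm wide (along y) and 30 mm tall, so it points over the two lugs.
- lid_lug (a point): Tip of one of the lid's two steel lugs, on the lid's +x axis, 36 mm from the axis, 2.5 mm above the lid's origin; the other lug is opposite, on -x. Each lug sticks out from the foot of the plug, 16 mm wide and 5 mm thick.
- jar: Frosted glass jar, 86 mm across, 92 mm tall, fixed to the counter by a rubber suction foot 104 mm across: it neither moves nor turns. A 6 mm thick steel collar, 94 mm across, tops it; the collar's hole is 62 mm across with two notches, at both ends of the jar's x axis. When the lid sits flat, its origin is 78 mm above the jar's. Origin: centre of the foot's underside; z up.
- jar_mouth (a point): Centre of the collar's hole, level with its top, 92 mm above the counter. With bar and notches in line (either way round) the lugs go down through the notches till the lid's disc rests on the collar. Play sideways is about 2 mm all round; once turned, the lid has 3 mm of play in height.
- jar_notch (a point): Middle of one notch of the collar, on the jar's +x axis, 35 mm from the axis, at the collar's top; the other is opposite. Each notch is 21 mm wide and reaches 38.5 mm from the axis. Short black lines on the collar's rim mark them: the bar's ends point there as the lid goes in.
- jar_click (a point): Red dot on the collar's rim, a second one opposite, 90 degrees round from the notches, at the collar's top. The bar's ends point at the dots when the lid has clicked. Under the collar the lid turns clockwise only (seen from above), loosely; spring balls resist from about 70 degrees on and click at 90. Half way is 45 degrees from the notches.
- tumbler: Bystander: white ceramic tumbler, 72 mm across, 92 mm tall, upright on the glass shelf (a low shelf along the back, its top 60 mm above the counter, its front edge at about x = 0.69 m). Origin: centre of its underside.
- tin: Bystander: flat aluminium tin, 66 mm across, 24 mm tall, on the glass shelf. Origin: centre of its underside.
- amber_bottle: Bystander: amber glass bottle with black cap, 42 mm across, 75 mm tall, on the glass shelf. Origin: centre of its underside.
- soap_pump: Bystander: blue ceramic soap pump, 54 mm across, 108 mm tall, on the glass shelf. Origin: centre of its underside.
- toothbrush: Bystander: green toothbrush, 185 mm long, lying on the counter near the robot along its y axis. Origin: about its middle, on the counter.
- comb: Bystander: black comb, 150 mm long, lying on the counter near the robot along its y axis. Origin: its middle, on the counter.
- clipper: Bystander: steel nail clipper, 56 mm long and 15 mm tall, lying on the counter between jar and lid along its x axis. Origin: its middle, on the counter.
Things that resemble listed ones, but are neither listed nor needed, are in the scene too. Leave any green or pink look-alike of the lid alone.

How it is judged:
On the way, in this order (a step that is already met when the one before it is completed fails the run):
1. the lid is lifted clear of the counter in the gripper (height (world z) of lid above 0.03 m and contact force between the fingers and lid above 0.5 N), for 0.2 s.
2. the lid, still in the gripper, sits flat in the collar with its lugs down through the notches (z of lid in the frame of jar between 0.075 and 0.0825 m and horizontal distance between lid and jar below 0.006 m and angle between the x axis of lid and the x axis of jar, either way round below 0.3 rad and angle between lid's own z axis and vertical below 0.08 rad and contact force between the fingers and lid above 0.5 N), for 0.1 s.
At the end, for the whole second after the job is handed in: The lid is in the collar with its lugs below the flange (origin 75 to 82.5 mm above the jar's, within 6 mm of its axis, tilted under 4.5 degrees), turned 32 to 58 degrees from the notches (45 is half way), still, and held in the gripper with more than 1 N (angle between the x axis of lid and the x axis of jar, either way round between 0.56 and 1.01 rad and z of lid in the frame of jar between 0.075 and 0.0825 m and horizontal distance between lid and jar below 0.006 m and angle between lid's own z axis and vertical below 0.08 rad and contact force between the fingers and lid above 1 N and angular speed of lid below 0.15 rad/s); the arm keeps its last pose, push and grip.
It fails at once if the lid is turned on into the click (angle between the x axis of lid and the x axis of jar, either way round above 1.22 rad and z of lid in the frame of jar below 0.083 m and horizontal distance between lid and jar below 0.01 m).
It fails at once if the lid is squeezed or pushed too hard by the gripper (contact force between the fingers and lid above 60 N).
It fails at once if the lid is forced down on the jar (contact force between lid and jar above 35 N).
It fails at once if another thing on the counter or shelf is disturbed (distance of any of tumbler, tin, amber_bottle, soap_pump, toothbrush, comb, clipper from where it was at the start of the episode above 0.025 m).
It also fails if it takes over 51 s, if anything falls off the work surface, if the arm or the gripper's body presses on something with over 40 N, if the wrist force passes 120 N, or if a joint passes its speed limit or range.

## Working session

There is one attempt and no reset: what is moved stays moved. The work goes in short steps, Python scripts to look and compute and a tool call to move; the robot and the scene stay as the last step left them, time stands still between calls to the robot, and variables do not carry over. Pictures are saved under pics/ and viewed, and the job is handed in when it is done.

Besides the shell and the picture viewer there is one more tool, called after "Call:" as name(argument=value, ...), one argument or row to a line, values as JSON. move_arm: Moves the arm, as the interface text tells. Its arguments: {"type":"object","properties":{"steps":{"type":"array","items":{"type":"object","properties":{"ax":{"type":"number"},"ay":{"type":"number"},"az":{"type":"number"},"dx":{"type":"number"},"dy":{"type":"number"},"dz":{"type":"number"},"claw":{"type":"number"}}}},"squeeze":{"type":"number"}},"required":["steps"]}

```bash
mkdir -p pics; ls; python3 - <<'E'
from plant import ctrl
import cv2,numpy as np
s=ctrl.observe()
for k in s: print(k,np.round(s[k],4).tolist())
for c in ['scene','top']:
    d=ctrl.read_camera(c)
    cv2.imwrite(f'pics/{c}0.png',cv2.resize(d['img'][:,:,::-1],(800,600),interpolation=cv2.INTER_CUBIC))
    for n in ['lid','jar','lid_grip','lid_lug','jar_mouth','jar_notch','jar_click','clipper','toothbrush','comb','soap_pump','tumbler','amber_bottle','tin']:
        print(c,n,[(round(float(r['score']),2),np.round(r['centre'],3).tolist()) for r in ctrl.search_frame(c,n)])
E
```

```text
pics
t 0.0
joints [-1.1626, 0.3329, -0.0647, 1.461, 0.0216, 1.3499, -0.0885]
dq [-0.0006, 0.0005, -0.0003, 0.0013, -0.0015, 0.0006, -0.0006]
effort [0.0008, -62.5459, 0.0495, -39.1594, 0.0162, 0.0101, 0.0]
tool_pos [0.2608, 0.5676, 0.2445]
tool_rot [[-0.9087, 0.4175, -0.0005], [0.4175, 0.9087, -0.0014], [-0.0001, -0.0015, -1.0]]
ft_force [0.8325, 0.2339, 0.5515]
moment [-0.0022, 0.0023, 0.015]
width 0.0856
scene lid [(0.78, [0.355, 0.342, 0.024]), (0.76, [0.511, 0.108, 0.018]), (0.72, [0.574, 0.238, 0.017]), (0.7, [0.452, 0.241, 0.018])]
scene jar [(0.97, [0.558, -0.102, 0.064])]
scene lid_grip [(0.87, [0.572, 0.238, 0.018]), (0.67, [0.516, 0.102, 0.015]), (0.67, [0.355, 0.336, 0.018]), (0.59, [0.452, 0.242, 0.019])]
scene lid_lug [(0.94, [0.516, 0.103, 0.016]), (0.67, [0.455, 0.243, 0.017]), (0.58, [0.571, 0.232, 0.019]), (0.58, [0.35, 0.344, 0.02])]
scene jar_mouth [(0.73, [0.514, 0.104, 0.016]), (0.57, [0.555, -0.102, 0.056])]
scene jar_notch [(0.95, [0.56, -0.102, 0.065]), (0.29, [0.763, -0.196, 0.105])]
scene jar_click [(0.71, [0.561, -0.1, 0.06]), (0.31, [0.51, 0.11, 0.018])]
s
[... 639 characters left out ...]
, (0.77, [0.56, 0.24, 0.016]), (0.67, [0.343, 0.343, 0.018]), (0.58, [0.505, 0.103, 0.024]), (0.28, [0.76, -0.067, 0.082]), (0.23, [0.739, 0.065, 0.129])]
top jar_mouth [(0.76, [0.534, -0.102, 0.059])]
top jar_notch [(0.87, [0.53, -0.103, 0.062])]
top jar_click [(0.91, [0.528, -0.098, 0.061])]
top clipper []
top toothbrush [(0.63, [0.364, -0.152, 0.004]), (0.4, [0.329, 0.135, 0.001])]
top comb [(0.81, [0.331, 0.14, 0.004])]
top soap_pump [(0.77, [0.739, 0.066, 0.131]), (0.48, [0.762, -0.066, 0.085])]
top tumbler [(0.82, [0.76, 0.222, 0.12])]
top amber_bottle [(0.76, [0.743, -0.203, 0.104]), (0.59, [0.529, -0.1, 0.063]), (0.28, [0.762, -0.069, 0.084])]
top tin [(0.78, [0.762, -0.068, 0.087])]
```

View pics/scene0.png

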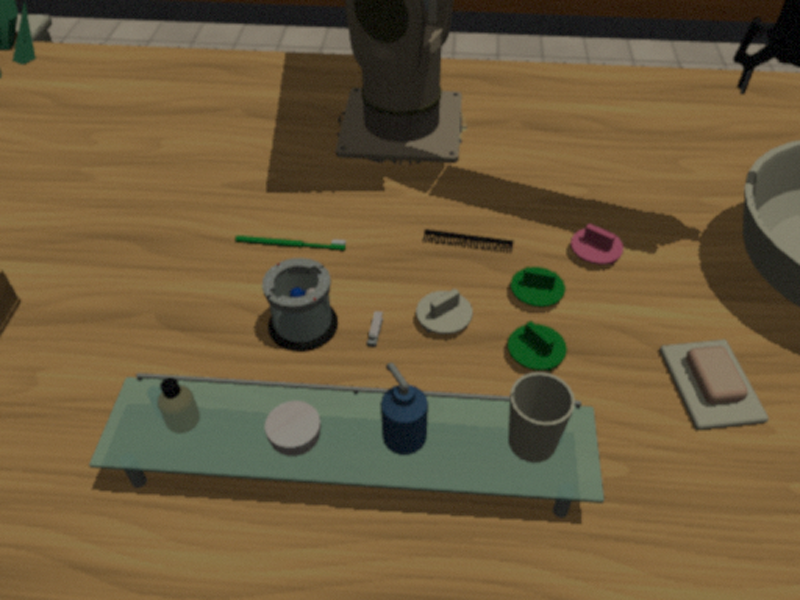

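View pics/top0.png

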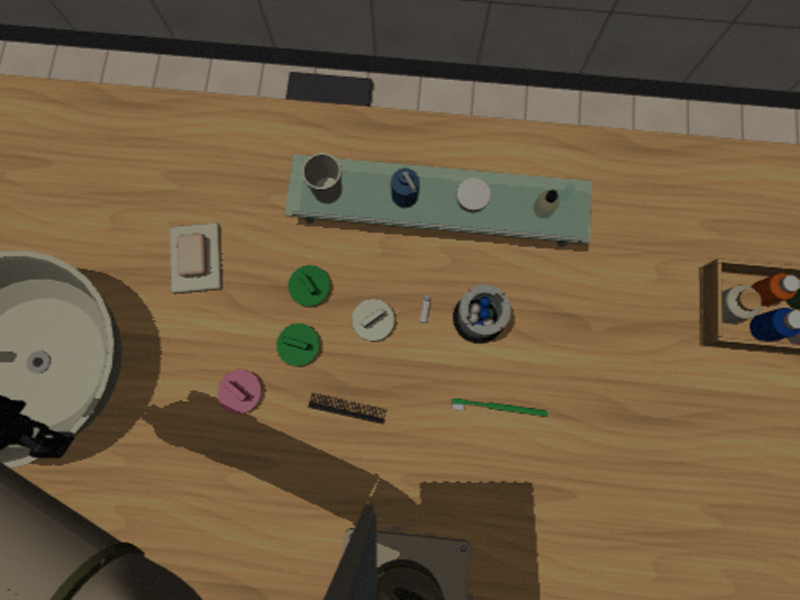

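```bash
cat > h.py <<'E'
import numpy as np,cv2
from plant import ctrl
def cloud(d,s=None):
    z=d['z_map'];v,u=np.mgrid[:z.shape[0],:z.shape[1]]
    P=np.stack([(u-d['cx'])/d['fx']*z,(v-d['cy'])/d['fy']*z,z],-1)
    if 'mount' in d:
        M=np.array(d['mount']);P=P@M[:3,:3].T+M[:3,3]
        R=np.array(s['tool_rot']);W=P@R.T+np.array(s['tool_pos'])
    else: W=(P-np.array(d['t']))@np.array(d['R'])
    return W,z>0
def near(W,ok,x,y,r,z0,z1):
    return ok&(np.hypot(W[...,0]-x,W[...,1]-y)<r)&(W[...,2]>z0)&(W[...,2]<z1)
def rect(p):
    (c,(a,b),ang)=cv2.minAreaRect((p[:,:2]*1000).astype(np.float32))
    if a<b: a,b=b,a;ang+=90
    return np.round(c,1),round(a,1),round(b,1),round((ang+90)%180-90,1)
E
python3 - <<'E'
from h import *
for c in ['scene','top']:
    d=ctrl.read_camera(c);W,ok=cloud(d)
    m=near(W,ok,.508,.105,.06,.035,.06);p=W[m];print(c,len(p),'bar',rect(p),np.median(p[:,2]), p.mean(0))
    m=near(W,ok,.508,.105,.06,.01,.03);p=W[m];print(' disc',len(p),cv2.minEnclosingCircle((p[:,:2]*1000).astype(np.float32)),np.median(p[:,2]))
    m=near(W,ok,.54,-.104,.065,.08,.10);p=W[m];print(' collar',len(p),cv2.minEnclosingCircle((p[:,:2]*1000).astype(np.float32)),np.median(p[:,2]))
    m=near(W,ok,.54,-.104,.065,-.01,.012);p=W[m];print(' foot',len(p))
    v,u=np.nonzero(near(W,ok,.54,-.104,.08,-.01,.12))
    cv2.imwrite(f'pics/jar_{c}.png',cv2.resize(d['img'][v.min():v.max(),u.min():u.max(),::-1],None,fx=8,fy=8,interpolation=cv2.INTER_CUBIC))
    if c=='scene':print(d['fx'],d['R'],d['t'])
print(np.array(ctrl.read_camera('wrist')['mount']).round(4))
E
```

```text
scene 148 bar (array([508.4, 104.7]), 49.1, 15.1, -45.2) 0.04664551599481223 [0.51081366 0.10483855 0.04502594]
 disc 620 ((507.18670654296875, 103.0956039428711), 43.85115051269531) 0.018708212895367914
 collar 766 ((535.6543579101562, -103.70316314697266), 49.938724517822266) 0.09098553668095183
 foot 958
463.51559068195996 [[-0.07603559  0.99710107  0.0028361 ]
 [ 0.73102264  0.05767924 -0.67991103]
 [-0.6781036  -0.04962419 -0.73328913]] [-0.0179584  -0.35270245  1.43484785]
top 69 bar (array([506.5, 104.5]), 47.4, 12.4, -48.9) 0.048056779001856176 [0.5061537  0.10458312 0.04790859]
 disc 492 ((506.93402099609375, 104.8446273803711), 41.96034240722656) 0.018958380637404737
 collar 465 ((533.5531005859375, -103.21078491210938), 47.350494384765625) 0.09183812604606557
 foot 519
[[ 2.000e-04 -9.543e-01 -2.987e-01  7.780e-02]
 [ 1.000e+00  4.000e-04 -7.000e-04  1.000e-03]
 [ 8.000e-04 -2.987e-01  9.543e-01 -1.292e-01]
 [ 0.000e+00  0.000e+00  0.000e+00  1.000e+00]]
```

View pics/jar_scene.png

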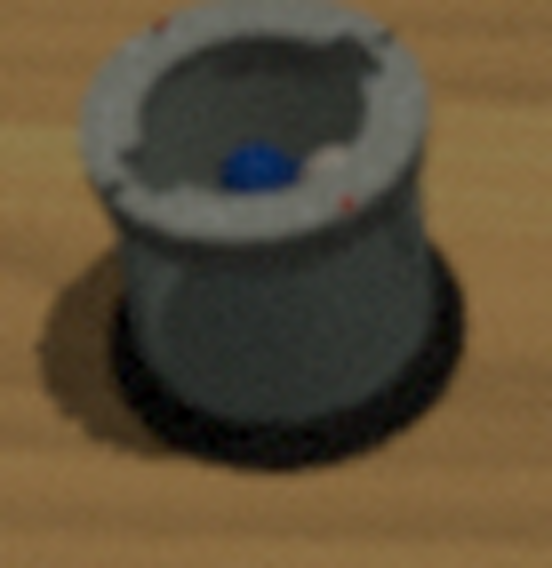

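View pics/jar_top.png

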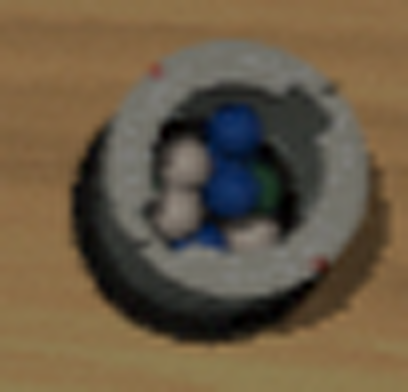

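```bash
cat >> h.py <<'E'
def rectify(d,s,cx,cy,z,half=.055,n=440):
    # out pixel: right = -y world, up = +x world
    yy,xx=np.mgrid[:n,:n]; k=2*half/n
    X=np.stack([cx+half-yy*k,cy+half-xx*k,np.full((n,n),z)],-1)
    if 'mount' in d:
        T=(X-np.array(s['tool_pos']))@np.array(s['tool_rot']); M=np.array(d['mount']); C=(T-M[:3,3])@M[:3,:3]
    else: C=X@np.array(d['R']).T+np.array(d['t'])
    u=C[...,0]/C[...,2]*d['fx']+d['cx'];v=C[...,1]/C[...,2]*d['fy']+d['cy']
    return cv2.remap(d['img'],u.astype(np.float32),v.astype(np.float32),cv2.INTER_CUBIC)[:,:,::-1].copy()
E
python3 - <<'E'
from h import *
o=[]
for c in ['scene','top']:
    d=ctrl.read_camera(c); im=rectify(d,None,.534,-.1035,.092,n=400);
    h=cv2.convertScaleAbs(im,alpha=1.5)
    cv2.circle(h,(200,200),int(47/110*400),(0,255,0),1);o.append(h)
cv2.imwrite('pics/rectjar.png',np.hstack(o))
E
```

```text
(no output)
```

View pics/rectjar.png

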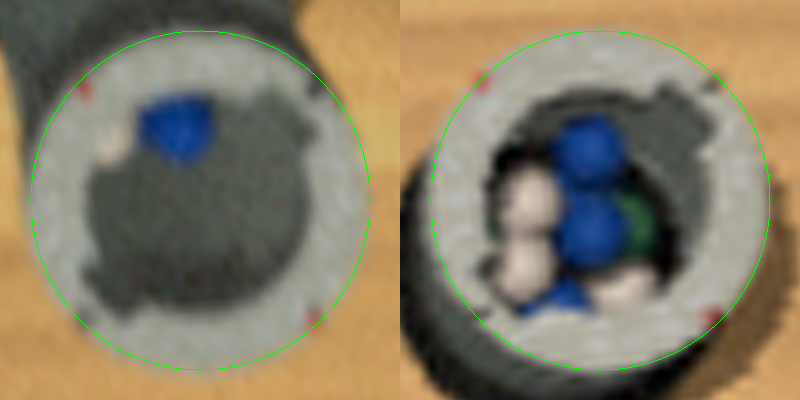

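```bash
cat >> h.py <<'E'
def plan(pos,barang=None,n=10):
    """even rows to pos with tool x axis (mod 180) at barang deg; first all in current frame w/ per-row frame update"""
    s=ctrl.observe();R=np.array(s['tool_rot']);p=np.array(s['tool_pos'])
    yaw=np.degrees(np.arctan2(R[1,0],R[0,0]))
    dyaw=0 if barang is None else (barang-yaw+90)%180-90
    az=-np.radians(dyaw)/n
    D=(np.array(pos)-p)/n
    c=np.radians(yaw);rows=[]
    for i in range(n):
        x=np.array([np.cos(c),np.sin(c),0]);y=np.array([np.sin(c),-np.cos(c),0])
        rows.append((round(float(D@x),4),round(float(D@y),4),round(float(-D[2]),4)))
        c-=az
    print('t',s['t'],'pos',p.round(4),'yaw',round(yaw,2),'tilt',R[:2,2].round(4),'w',round(float(s['width']),4),'F',np.round(s['ft_force'],2),'M',np.round(s['moment'],2),'j',np.round(s['joints'],2))
    print('az/row',round(az,4),'tot',round(az*n,4),'D',(D*n).round(4))
    for r in rows: print(r)
E
python3 -c "
from h import *
plan([.507,.1045,.23],-46.5,12)"
```

```text
t 1.75 pos [0.261  0.5679 0.2453] yaw 155.32 tilt [0. 0.] w 0.0857 F [0.53 0.03 1.17] M [ 0.01  0.   -0.01] j [-1.16  0.33 -0.06  1.46  0.02  1.35 -0.09]
az/row 0.0317 tot 0.3808 D [ 0.246  -0.4634 -0.0153]
(-0.0348, -0.0265, 0.0013)
(-0.0356, -0.0254, 0.0013)
(-0.0364, -0.0243, 0.0013)
(-0.0371, -0.0231, 0.0013)
(-0.0378, -0.0219, 0.0013)
(-0.0385, -0.0207, 0.0013)
(-0.0391, -0.0195, 0.0013)
(-0.0397, -0.0182, 0.0013)
(-0.0403, -0.017, 0.0013)
(-0.0408, -0.0157, 0.0013)
(-0.0413, -0.0144, 0.0013)
(-0.0417, -0.013, 0.0013)
```

Call:
move_arm(
  steps=[
    {"dx":-0.035,"dy":-0.0265,"dz":0.001,"az":0.032,"claw":0.085},
    {"dx":-0.0355,"dy":-0.0255,"dz":0.001,"az":0.032,"claw":0.085},
    {"dx":-0.0365,"dy":-0.0245,"dz":0.001,"az":0.032,"claw":0.085},
    {"dx":-0.037,"dy":-0.023,"dz":0.001,"az":0.032,"claw":0.085},
    {"dx":-0.038,"dy":-0.022,"dz":0.001,"az":0.032,"claw":0.085},
    {"dx":-0.0385,"dy":-0.0205,"dz":0.001,"az":0.032,"claw":0.085},
    {"dx":-0.039,"dy":-0.0195,"dz":0.001,"az":0.032,"claw":0.085},
    {"dx":-0.0395,"dy":-0.018,"dz":0.001,"az":0.032,"claw":0.085},
    {"dx":-0.04,"dy":-0.017,"dz":0.001,"az":0.032,"claw":0.085},
    {"dx":-0.041,"dy":-0.0155,"dz":0.001,"az":0.032,"claw":0.085},
  ],
)

```text
invalid input
```

```bash
python3 -c "
from h import *
plan([.507,.1045,.20],-46.5,7)"
```

```text
t 1.75 pos [0.261  0.5679 0.2453] yaw 155.32 tilt [0. 0.] w 0.0857 F [0.53 0.03 1.17] M [ 0.01  0.   -0.01] j [-1.16  0.33 -0.06  1.46  0.02  1.35 -0.09]
az/row 0.0544 tot 0.3808 D [ 0.246  -0.4634 -0.0453]
(-0.0596, -0.0455, 0.0065)
(-0.062, -0.0422, 0.0065)
(-0.0642, -0.0387, 0.0065)
(-0.0662, -0.0352, 0.0065)
(-0.068, -0.0315, 0.0065)
(-0.0696, -0.0278, 0.0065)
(-0.071, -0.024, 0.0065)
```

Call:
move_arm(
  squeeze=20,
  steps=[
    {"dx":-0.035,"dy":-0.0265,"dz":0.001,"ax":0,"ay":0,"az":0.032,"claw":0.085},
    {"dx":-0.0355,"dy":-0.0255,"dz":0.001,"ax":0,"ay":0,"az":0.032,"claw":0.085},
    {"dx":-0.0365,"dy":-0.0245,"dz":0.001,"ax":0,"ay":0,"az":0.032,"claw":0.085},
    {"dx":-0.037,"dy":-0.023,"dz":0.001,"ax":0,"ay":0,"az":0.032,"claw":0.085},
    {"dx":-0.038,"dy":-0.022,"dz":0.001,"ax":0,"ay":0,"az":0.032,"claw":0.085},
    {"dx":-0.0385,"dy":-0.0205,"dz":0.001,"ax":0,"ay":0,"az":0.032,"claw":0.085},
    {"dx":-0.039,"dy":-0.0195,"dz":0.001,"ax":0,"ay":0,"az":0.032,"claw":0.085},
    {"dx":-0.0395,"dy":-0.018,"dz":0.001,"ax":0,"ay":0,"az":0.032,"claw":0.085},
    {"dx":-0.04,"dy":-0.017,"dz":0.001,"ax":0,"ay":0,"az":0.032,"claw":0.085},
    {"dx":-0.041,"dy":-0.0155,"dz":0.001,"ax":0,"ay":0,"az":0.032,"claw":0.085},
  ],
)

```text
t: 2.75
tool_pos: [0.4662, 0.1802, 0.2356]
tool_rot: [[-0.73, 0.683, 0.001], [0.683, 0.73, 0.001], [0.0, 0.001, -1.0]]
ft_force: [1.2, 0.5, 0.1]
width: 0.0849
```

```bash
python3 -c "
from h import *
plan([.507,.1045,.20],-46.5,7)"
```

```text
t 2.75 pos [0.4662 0.1802 0.2356] yaw 136.92 tilt [0.0006 0.0006] w 0.0849 F [1.24 0.5  0.09] M [ 0.01  0.01 -0.02] j [-0.71  0.05  0.26  1.81 -0.01  1.28  0.37]
az/row 0.0085 tot 0.0596 D [ 0.0408 -0.0757 -0.0356]
(-0.0116, -0.0039, 0.0051)
(-0.0117, -0.0038, 0.0051)
(-0.0117, -0.0037, 0.0051)
(-0.0117, -0.0036, 0.0051)
(-0.0118, -0.0035, 0.0051)
(-0.0118, -0.0034, 0.0051)
(-0.0118, -0.0033, 0.0051)
```

Call:
move_arm(
  steps=[
    {"dx":-0.0115,"dy":-0.004,"dz":0.005,"az":0.008,"claw":0.085},
    {"dx":-0.0115,"dy":-0.004,"dz":0.005,"az":0.008,"claw":0.085},
    {"dx":-0.0115,"dy":-0.0035,"dz":0.005,"az":0.008,"claw":0.085},
    {"dx":-0.0115,"dy":-0.0035,"dz":0.005,"az":0.008,"claw":0.085},
    {"dx":-0.0115,"dy":-0.0035,"dz":0.005,"az":0.008,"claw":0.085},
    {"dx":-0.011,"dy":-0.0035,"dz":0.005,"az":0.008,"claw":0.085},
    {"dx":-0.006,"dy":-0.002,"dz":0.005,"az":0.008,"claw":0.085},
    {"claw":0.085},
    {"claw":0.085},
    {"claw":0.085},
  ],
)

```text
invalid input
```

```bash
python3 - <<'E'
from h import *
s=ctrl.observe();d=ctrl.read_camera('wrist');W,ok=cloud(d,s)
cv2.imwrite('pics/wrist1.png',d['img'][:,:,::-1])
m=near(W,ok,.507,.1045,.06,.038,.06);p=W[m];print(len(p),'bar',rect(p),np.median(p[:,2]))
m=near(W,ok,.507,.1045,.06,.01,.03);p=W[m];print(' disc',len(p),cv2.minEnclosingCircle((p[:,:2]*1000).astype(np.float32)),np.median(p[:,2]))
cv2.imwrite('pics/wrist1r.png',rectify(d,s,.507,.1045,.049))
plan([.507,.1045,.20],-46.5,7)
E
```

```text
531 bar (array([504.9, 108.2]), 48.5, 12.0, -48.5) 0.04908471042007864
 disc 3536 ((505.0018615722656, 107.85820770263672), 41.92849349975586) 0.019370168751406763
t 2.8 pos [0.4695 0.1727 0.2356] yaw 136.32 tilt [ 0.002 -0.002] w 0.0851 F [ 2.24 -7.11 -0.73] M [-0.4  -0.06 -0.01] j [-0.7   0.05  0.27  1.81 -0.01  1.28  0.38]
az/row 0.007 tot 0.0492 D [ 0.0375 -0.0682 -0.0356]
(-0.0106, -0.0033, 0.0051)
(-0.0106, -0.0033, 0.0051)
(-0.0106, -0.0032, 0.0051)
(-0.0107, -0.0031, 0.0051)
(-0.0107, -0.003, 0.0051)
(-0.0107, -0.003, 0.0051)
(-0.0107, -0.0029, 0.0051)
```

View pics/wrist1.png

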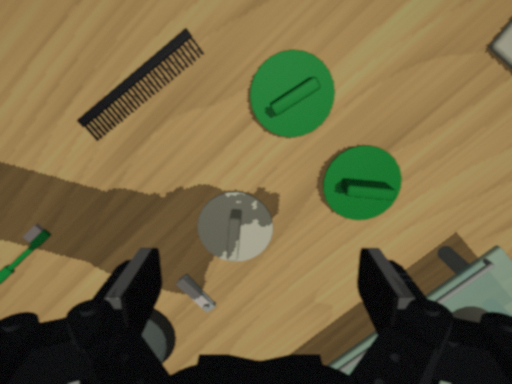

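View pics/wrist1r.png

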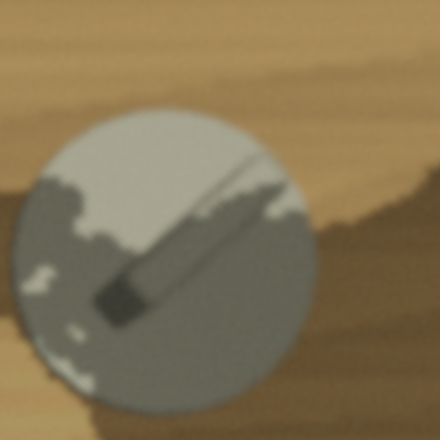

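Call:
move_arm(
  squeeze=20,
  steps=[
    {"dx":-0.0105,"dy":-0.003,"dz":0.005,"ax":0,"ay":0,"az":0.007,"claw":0.085},
    {"dx":-0.0105,"dy":-0.003,"dz":0.005,"ax":0,"ay":0,"az":0.007,"claw":0.085},
    {"dx":-0.0105,"dy":-0.003,"dz":0.005,"ax":0,"ay":0,"az":0.007,"claw":0.085},
    {"dx":-0.0105,"dy":-0.003,"dz":0.005,"ax":0,"ay":0,"az":0.007,"claw":0.085},
    {"dx":-0.0105,"dy":-0.003,"dz":0.005,"ax":0,"ay":0,"az":0.007,"claw":0.085},
    {"dx":-0.0105,"dy":-0.003,"dz":0.005,"ax":0,"ay":0,"az":0.007,"claw":0.085},
    {"dx":-0.0105,"dy":-0.003,"dz":0.005,"ax":0,"ay":0,"az":0.007,"claw":0.085},
    {"dx":0,"dy":0,"dz":0,"ax":0,"ay":0,"az":0,"claw":0.085},
    {"dx":0,"dy":0,"dz":0,"ax":0,"ay":0,"az":0,"claw":0.085},
    {"dx":0,"dy":0,"dz":0,"ax":0,"ay":0,"az":0,"claw":0.085},
  ],
)

```text
t: 3.8
tool_pos: [0.5036, 0.1161, 0.2005]
tool_rot: [[-0.697, 0.717, 0.0], [0.717, 0.697, 0.0], [0.0, 0.0, -1.0]]
ft_force: [0.3, 0.8, 0.9]
width: 0.0853
```

```bash
python3 - <<'E'
from h import *
s=ctrl.observe();d=ctrl.read_camera('wrist');W,ok=cloud(d,s)
cv2.imwrite('pics/wrist2.png',d['img'][:,:,::-1])
m=near(W,ok,.507,.1045,.06,.038,.06);p=W[m];print(len(p),'bar',rect(p),np.median(p[:,2]))
m=near(W,ok,.507,.1045,.06,.01,.03);p=W[m];print(' disc',len(p),cv2.minEnclosingCircle((p[:,:2]*1000).astype(np.float32)),np.median(p[:,2]))
plan([.507,.1045,.043],-46.5,8)
E
```

```text
749 bar (array([505., 108.]), 47.9, 12.0, -48.6) 0.049084182193415093
 disc 5118 ((505.14990234375, 107.67626190185547), 41.97196960449219) 0.019444151571814547
t 3.85 pos [0.5036 0.1162 0.2005] yaw 134.23 tilt [0.0003 0.0005] w 0.0846 F [-0.72  0.25 -0.68] M [ 0.05 -0.04  0.01] j [-0.62  0.12  0.33  1.82 -0.04  1.21  0.49]
az/row 0.0016 tot 0.0127 D [ 0.0034 -0.0117 -0.1575]
(-0.0013, -0.0007, 0.0197)
(-0.0013, -0.0007, 0.0197)
(-0.0013, -0.0007, 0.0197)
(-0.0013, -0.0007, 0.0197)
(-0.0014, -0.0007, 0.0197)
(-0.0014, -0.0007, 0.0197)
(-0.0014, -0.0007, 0.0197)
(-0.0014, -0.0007, 0.0197)
```

View pics/wrist2.png

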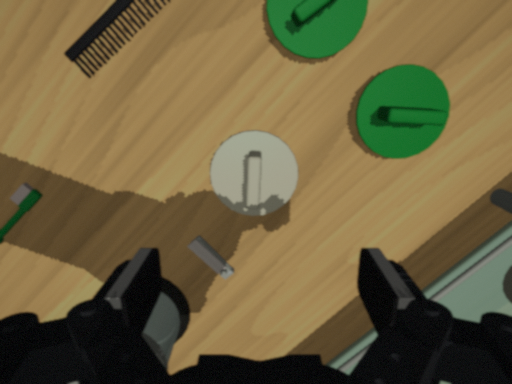

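```bash
python3 - <<'E'
from h import *
plan([.506,.1063,.038],-48.5,8)
E
```

```text
t 3.85 pos [0.5036 0.1162 0.2005] yaw 134.23 tilt [0.0003 0.0005] w 0.0846 F [-0.72  0.25 -0.68] M [ 0.05 -0.04  0.01] j [-0.62  0.12  0.33  1.82 -0.04  1.21  0.49]
az/row 0.006 tot 0.0476 D [ 0.0024 -0.0099 -0.1625]
(-0.0011, -0.0006, 0.0203)
(-0.0011, -0.0006, 0.0203)
(-0.0011, -0.0006, 0.0203)
(-0.0011, -0.0006, 0.0203)
(-0.0011, -0.0006, 0.0203)
(-0.0011, -0.0006, 0.0203)
(-0.0011, -0.0006, 0.0203)
(-0.0011, -0.0006, 0.0203)
```

Call:
move_arm(
  squeeze=20,
  steps=[
    {"dx":-0.0022,"dy":-0.0012,"dz":0.01,"ax":0,"ay":0,"az":0.012,"claw":0.085},
    {"dx":-0.0022,"dy":-0.0012,"dz":0.025,"ax":0,"ay":0,"az":0.012,"claw":0.085},
    {"dx":-0.0022,"dy":-0.0012,"dz":0.03,"ax":0,"ay":0,"az":0.012,"claw":0.085},
    {"dx":-0.0022,"dy":-0.0012,"dz":0.03,"ax":0,"ay":0,"az":0.012,"claw":0.085},
    {"dx":0,"dy":0,"dz":0.03,"ax":0,"ay":0,"az":0,"claw":0.085},
    {"dx":0,"dy":0,"dz":0.02,"ax":0,"ay":0,"az":0,"claw":0.085},
    {"dx":0,"dy":0,"dz":0.01,"ax":0,"ay":0,"az":0,"claw":0.085},
    {"dx":0,"dy":0,"dz":0.0075,"ax":0,"ay":0,"az":0,"claw":0.085},
    {"dx":0,"dy":0,"dz":0,"ax":0,"ay":0,"az":0,"claw":0.085},
    {"dx":0,"dy":0,"dz":0,"ax":0,"ay":0,"az":0,"claw":0.085},
  ],
)

```text
t: 4.85
tool_pos: [0.5067, 0.106, 0.0385]
tool_rot: [[-0.662, 0.75, 0.001], [0.75, 0.662, 0.0], [-0.0, 0.001, -1.0]]
ft_force: [-0.2, 0.2, -0.4]
width: 0.0849
```

```bash
python3 - <<'E'
from h import *
plan([.506,.1063,.038],-48.5,1)
d=ctrl.read_camera('wrist')
cv2.imwrite('pics/wrist3.png',d['img'][:,:,::-1])
E
```

```text
t 4.85 pos [0.5067 0.106  0.0385] yaw 131.42 tilt [0.0011 0.0005] w 0.0849 F [-0.17  0.15 -0.39] M [-0.04 -0.02  0.02] j [-0.58  0.33  0.32  1.97 -0.13  0.86  0.54]
az/row -0.0014 tot -0.0014 D [-0.0007  0.0003 -0.0005]
(0.0007, -0.0003, 0.0005)
```

View pics/wrist3.png

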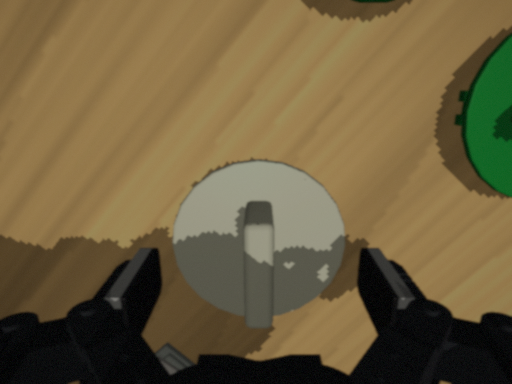

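Call:
move_arm(
  squeeze=20,
  steps=[
    {"dx":0,"dy":0,"dz":0,"ax":0,"ay":0,"az":0,"claw":0.06},
    {"dx":0,"dy":0,"dz":0,"ax":0,"ay":0,"az":0,"claw":0.04},
    {"dx":0,"dy":0,"dz":0,"ax":0,"ay":0,"az":0,"claw":0.025},
    {"dx":0,"dy":0,"dz":0,"ax":0,"ay":0,"az":0,"claw":0.018},
    {"dx":0,"dy":0,"dz":0,"ax":0,"ay":0,"az":0,"claw":0.014},
    {"dx":0,"dy":0,"dz":0,"ax":0,"ay":0,"az":0,"claw":0.01},
    {"dx":0,"dy":0,"dz":0,"ax":0,"ay":0,"az":0,"claw":0.006},
    {"dx":0,"dy":0,"dz":0,"ax":0,"ay":0,"az":0,"claw":0.0},
    {"dx":0,"dy":0,"dz":0,"ax":0,"ay":0,"az":0,"claw":0.0},
    {"dx":0,"dy":0,"dz":0,"ax":0,"ay":0,"az":0,"claw":0.0},
  ],
)

```text
t: 5.9
tool_pos: [0.5062, 0.1058, 0.0378]
tool_rot: [[-0.662, 0.75, 0.0], [0.75, 0.662, 0.0], [0.0, 0.0, -1.0]]
ft_force: [0.1, -0.2, 1.0]
width: 0.0118
```

```bash
python3 - <<'E'
from h import *
plan([.506,.1063,.038],-48.5,1)
s=ctrl.observe();d=ctrl.read_camera('wrist');W,ok=cloud(d,s)
m=near(W,ok,.507,.1045,.06,.01,.03);p=W[m];print(' disc',len(p),cv2.minEnclosingCircle((p[:,:2]*1000).astype(np.float32)),np.median(p[:,2]))
cv2.imwrite('pics/wrist4.png',d['img'][:,:,::-1])
E
```

```text
t 5.9 pos [0.5062 0.1058 0.0378] yaw 131.42 tilt [0.0001 0.0001] w 0.0118 F [ 0.15 -0.23  1.04] M [-0.03  0.09  0.05] j [-0.58  0.33  0.32  1.97 -0.13  0.86  0.54]
az/row -0.0014 tot -0.0014 D [-0.0002  0.0005  0.0002]
(0.0005, 0.0002, -0.0002)
 disc 12873 ((505.257080078125, 107.65692138671875), 42.062355041503906) 0.019471842264569047
```

View pics/wrist4.png

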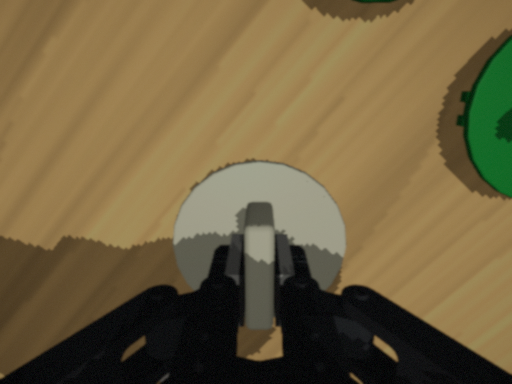

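Call:
move_arm(
  squeeze=20,
  steps=[
    {"dx":0,"dy":0,"dz":-0.005,"ax":0,"ay":0,"az":0,"claw":0.0},
    {"dx":0,"dy":0,"dz":-0.015,"ax":0,"ay":0,"az":0,"claw":0.0},
    {"dx":0,"dy":0,"dz":-0.02,"ax":0,"ay":0,"az":0,"claw":0.0},
    {"dx":0,"dy":0,"dz":-0.02,"ax":0,"ay":0,"az":0,"claw":0.0},
    {"dx":0,"dy":0,"dz":-0.02,"ax":0,"ay":0,"az":0,"claw":0.0},
    {"dx":-0.008,"dy":-0.004,"dz":-0.02,"ax":0,"ay":0,"az":0,"claw":0.0},
    {"dx":-0.016,"dy":-0.008,"dz":-0.02,"ax":0,"ay":0,"az":0,"claw":0.0},
    {"dx":-0.02,"dy":-0.009,"dz":-0.02,"ax":0,"ay":0,"az":0,"claw":0.0},
    {"dx":-0.02,"dy":-0.009,"dz":-0.015,"ax":0,"ay":0,"az":0,"claw":0.0},
    {"dx":-0.02,"dy":-0.009,"dz":-0.005,"ax":0,"ay":0,"az":0,"claw":0.0},
  ],
)

```text
t: 6.95
tool_pos: [0.5332, 0.0162, 0.1997]
tool_rot: [[-0.662, 0.75, 0.002], [0.75, 0.662, 0.001], [-0.001, 0.002, -1.0]]
ft_force: [0.6, -0.0, -1.3]
width: 0.0115
```

```bash
python3 - <<'E'
from h import *
plan([.587,-.163,.2],-45,8)
E
```

```text
t 6.95 pos [0.5332 0.0162 0.1997] yaw 131.42 tilt [0.0023 0.0007] w 0.0115 F [ 0.64 -0.04 -1.28] M [-0.01  0.    0.02] j [-0.49  0.16  0.42  1.79 -0.07  1.21  0.67]
az/row -0.0078 tot -0.0624 D [ 0.0538 -0.1792  0.0003]
(-0.0212, -0.0098, -0.0)
(-0.0212, -0.0099, -0.0)
(-0.0211, -0.0101, -0.0)
(-0.021, -0.0103, -0.0)
(-0.0209, -0.0104, -0.0)
(-0.0208, -0.0106, -0.0)
(-0.0208, -0.0108, -0.0)
(-0.0207, -0.0109, -0.0)
```

Call:
move_arm(
  squeeze=20,
  steps=[
    {"dx":-0.021,"dy":-0.01,"dz":0,"ax":0,"ay":0,"az":-0.008,"claw":0.0},
    {"dx":-0.021,"dy":-0.01,"dz":0,"ax":0,"ay":0,"az":-0.008,"claw":0.0},
    {"dx":-0.021,"dy":-0.01,"dz":0,"ax":0,"ay":0,"az":-0.008,"claw":0.0},
    {"dx":-0.021,"dy":-0.01,"dz":0,"ax":0,"ay":0,"az":-0.008,"claw":0.0},
    {"dx":-0.021,"dy":-0.01,"dz":0,"ax":0,"ay":0,"az":-0.008,"claw":0.0},
    {"dx":-0.021,"dy":-0.01,"dz":0,"ax":0,"ay":0,"az":-0.008,"claw":0.0},
    {"dx":-0.021,"dy":-0.01,"dz":0,"ax":0,"ay":0,"az":-0.008,"claw":0.0},
    {"dx":-0.01,"dy":-0.006,"dz":0,"ax":0,"ay":0,"az":-0.0065,"claw":0.0},
    {"dx":0,"dy":0,"dz":0,"ax":0,"ay":0,"az":0,"claw":0.0},
    {"dx":0,"dy":0,"dz":0,"ax":0,"ay":0,"az":0,"claw":0.0},
  ],
)

```text
t: 7.95
tool_pos: [0.5836, -0.1488, 0.1976]
tool_rot: [[-0.707, 0.707, -0.0], [0.707, 0.707, 0.001], [0.001, 0.0, -1.0]]
ft_force: [0.6, 0.9, -1.5]
width: 0.0118
```

```bash
python3 - <<'E'
from h import *
s=ctrl.observe();d=ctrl.read_camera('wrist');W,ok=cloud(d,s)
cv2.imwrite('pics/wrist5.png',d['img'][:,:,::-1])
m=near(W,ok,.534,-.103,.065,.085,.10);p=W[m];print(' collar',len(p),cv2.minEnclosingCircle((p[:,:2]*1000).astype(np.float32)),np.median(p[:,2]))
h=rectify(d,s,.534,-.103,.092,n=440);cv2.circle(h,(220,220),188,(0,255,0),1)
cv2.imwrite('pics/wrist5r.png',h)
t=d['z_map'];R=np.array(s['tool_rot']);T=(W-np.array(s['tool_pos']))@R
q=ok&(abs(T[...,2]-.019)<.008)&(np.hypot(T[...,0],T[...,1])<.06)&(T[...,2]>.012);p=T[q]
print('held disc tool frame',len(p),cv2.minEnclosingCircle((p[:,:2]*1000).astype(np.float32)),np.median(p[:,2]))
plan([.534,-.103,.2],-45,6)
E
```

```text
collar 8961 ((532.2522583007812, -100.79642486572266), 47.41810607910156) 0.0925313765520044
held disc tool frame 12754 ((2.0441153049468994, 0.6335863471031189), 41.953277587890625) 0.018465043697023353
t 8.0 pos [ 0.5836 -0.1483  0.1977] yaw 135.07 tilt [-0.0004  0.0009] w 0.0118 F [-0.8   0.12 -1.04] M [ 0.04 -0.01 -0.04] j [-0.24  0.33  0.51  1.61 -0.17  1.24  1.09]
az/row 0.0002 tot 0.0012 D [-0.0496  0.0453  0.0023]
(0.0112, -0.0005, -0.0004)
(0.0112, -0.0005, -0.0004)
(0.0112, -0.0005, -0.0004)
(0.0112, -0.0005, -0.0004)
(0.0112, -0.0005, -0.0004)
(0.0112, -0.0005, -0.0004)
```

View pics/wrist5.png

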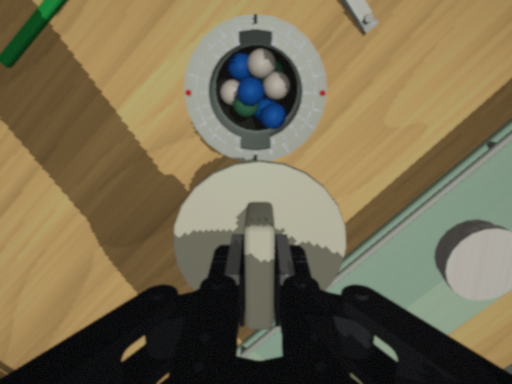

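View pics/wrist5r.png

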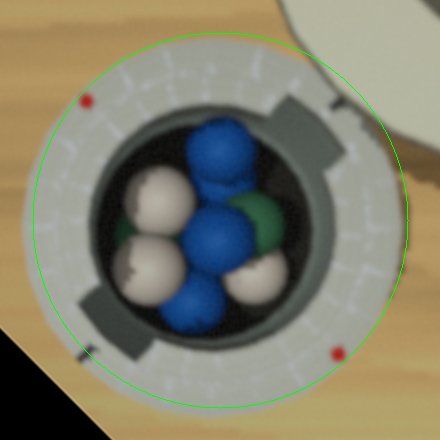

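Call:
move_arm(
  squeeze=20,
  steps=[
    {"dx":0.006,"dy":-0.0003,"dz":0,"ax":0,"ay":0,"az":0.0,"claw":0.0},
    {"dx":0.012,"dy":-0.0006,"dz":0,"ax":0,"ay":0,"az":0,"claw":0.0},
    {"dx":0.013,"dy":-0.0007,"dz":0,"ax":0,"ay":0,"az":0,"claw":0.0},
    {"dx":0.013,"dy":-0.0007,"dz":0.005,"ax":0,"ay":0,"az":0,"claw":0.0},
    {"dx":0.012,"dy":-0.0007,"dz":0.008,"ax":0,"ay":0,"az":0,"claw":0.0},
    {"dx":0.0077,"dy":-0.0004,"dz":0.01,"ax":0,"ay":0,"az":0,"claw":0.0},
    {"dx":0.004,"dy":-0.0002,"dz":0.01,"ax":0,"ay":0,"az":0,"claw":0.0},
    {"dx":0,"dy":0,"dz":0.012,"ax":0,"ay":0,"az":0,"claw":0.0},
    {"dx":0,"dy":0,"dz":0.007,"ax":0,"ay":0,"az":0,"claw":0.0},
    {"dx":0,"dy":0,"dz":0,"ax":0,"ay":0,"az":0,"claw":0.0},
  ],
)

```text
t: 9.0
tool_pos: [0.5328, -0.1046, 0.1445]
tool_rot: [[-0.707, 0.707, -0.002], [0.707, 0.707, -0.0], [0.001, -0.002, -1.0]]
ft_force: [-0.2, -0.2, -1.6]
width: 0.0114
```

```bash
python3 - <<'E'
from h import *
plan([.5332,-.1031,.1455],-45,1)
o=[]
for c in ['scene','top']:
    s=ctrl.observe()
    d=ctrl.read_camera(c);W,ok=cloud(d)
    z=s['tool_pos'][2]-.019
    m=near(W,ok,.534,-.104,.06,z-.006,z+.006);p=W[m];print(c,z,' disc',len(p),cv2.minEnclosingCircle((p[:,:2]*1000).astype(np.float32)),np.median(p[:,2]))
    for zz,r in ((z,42),(.092,47)):
        h=rectify(d,None,.534,-.103,zz,n=400);cv2.circle(h,(200,200),int(r/110*400),(0,255,0),1);o.append(cv2.resize(h,(390,290) if 0 else (300,300)))
cv2.imwrite('pics/hover.png',np.vstack([np.hstack(o[:2]),np.hstack(o[2:])]))
s=ctrl.observe();d=ctrl.read_camera('wrist')
cv2.imwrite('pics/wrist6.png',d['img'][:,:,::-1])
E
```

```text
t 9.0 pos [ 0.5328 -0.1046  0.1445] yaw 134.98 tilt [-0.002  -0.0003] w 0.0114 F [-0.22 -0.24 -1.56] M [-0.09  0.    0.01] j [-0.32  0.25  0.49  1.83 -0.13  1.1   1.  ]
az/row -0.0003 tot -0.0003 D [0.0004 0.0015 0.001 ]
(0.0008, 0.0013, -0.001)
scene 0.12545330567479832  disc 604 ((534.4193115234375, -105.54484558105469), 43.13105773925781) 0.12514204490974143
top 0.12617701505719534  disc 94 ((533.7696533203125, -76.61856842041016), 27.486560821533203) 0.12620800717886432
```

View pics/hover.png

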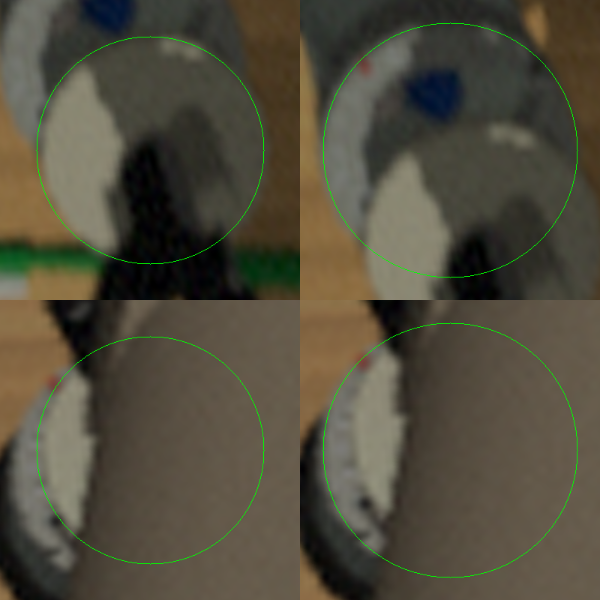

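View pics/wrist6.png

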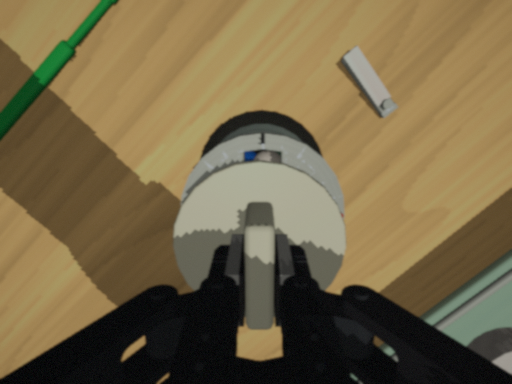

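```bash
cat >> h.py <<'E'
from scipy.optimize import least_squares
def fitcirc(p,r,c0):
    """fit outer boundary of points to a circle of radius r: take hull points"""
    hl=cv2.convexHull((p[:,:2]*1000).astype(np.float32))[:,0,:]
    f=least_squares(lambda c:np.hypot(*(hl-c).T)-r,c0,loss='soft_l1',f_scale=.5)
    return f.x.round(2),len(hl)
def radial(p,r,c0,a0,a1):
    "outer edge per angular bin within angles a0..a1 (deg about c0), fit centre with radius r"
    c=np.array(c0,float);q=p[:,:2]*1000
    for _ in range(4):
        v=q-c;a=np.degrees(np.arctan2(v[:,1],v[:,0]));rr=np.hypot(*v.T)
        E=[]
        for b in np.arange(a0,a1,4):
            m=((a-b)%360)<4
            if m.sum()>3: E.append(q[m][np.argmax(rr[m])])
        E=np.array(E);f=least_squares(lambda c:np.hypot(*(E-c).T)-r,c,loss='soft_l1',f_scale=.5);c=f.x
    return c.round(2),len(E),round(float(np.median(abs(f.fun))),2)
E
python3 - <<'E'
from h import *
plan([.5332,-.1031,.1455],-45,1)
s=ctrl.observe();d=ctrl.read_camera('wrist');W,ok=cloud(d,s)
R=np.array(s['tool_rot']);T=(W-np.array(s['tool_pos']))@R
q=ok&(abs(T[...,2]-.019)<.006)&(np.hypot(T[...,0],T[...,1])<.06)
print('disc tool',radial(T[q],42,(2,.6),-70,70))
q=ok&(abs(W[...,2]-.092)<.004)&(np.hypot(T[...,0],T[...,1])<.065)
print('collar tool',q.sum(),radial(T[q],47,(2,.6),-70,70),np.median(W[q][:,2]))
d=ctrl.read_camera('scene');W,ok=cloud(d)
q=near(W,ok,.534,-.104,.06,.119,.132);print('scene disc',radial(W[q],42,(534,-104),0,70),radial(W[q],42,(534,-104),-70,110))
E
```

```text
t 9.15 pos [ 0.5337 -0.1048  0.146 ] yaw 134.98 tilt [ 0.0003 -0.0002] w 0.0116 F [ 0.25 -0.2  -0.23] M [-0.   -0.    0.04] j [-0.32  0.25  0.49  1.82 -0.13  1.1   1.  ]
az/row -0.0004 tot -0.0004 D [-0.0005  0.0017 -0.0005]
(0.0015, 0.0009, 0.0005)
disc tool (array([1.56, 0.52]), 35, 0.13)
collar tool 3809 (array([4.04, 1.92]), 35, 0.12) 0.09245771685845901
scene disc (array([ 534.52, -106.03]), 18, 0.48) (array([ 534.58, -106.2 ]), 45, 0.41)
```

Call:
move_arm(
  squeeze=20,
  steps=[
    {"dx":0.0012,"dy":0.0007,"dz":0,"ax":0,"ay":0,"az":0.0,"claw":0.0},
    {"dx":0.0013,"dy":0.0007,"dz":0,"ax":0,"ay":0,"az":0,"claw":0.0},
    {"dx":0,"dy":0,"dz":0.002,"ax":0,"ay":0,"az":0,"claw":0.0},
    {"dx":0,"dy":0,"dz":0.003,"ax":0,"ay":0,"az":0,"claw":0.0},
    {"dx":0,"dy":0,"dz":0.003,"ax":0,"ay":0,"az":0,"claw":0.0},
    {"dx":0,"dy":0,"dz":0.001,"ax":0,"ay":0,"az":0,"claw":0.0},
    {"dx":0,"dy":0,"dz":0,"ax":0,"ay":0,"az":0,"claw":0.0},
    {"dx":0,"dy":0,"dz":0,"ax":0,"ay":0,"az":0,"claw":0.0},
    {"dx":0,"dy":0,"dz":0,"ax":0,"ay":0,"az":0,"claw":0.0},
    {"dx":0,"dy":0,"dz":0,"ax":0,"ay":0,"az":0,"claw":0.0},
  ],
)

```text
t: 10.25
tool_pos: [0.5326, -0.1016, 0.1369]
tool_rot: [[-0.707, 0.707, 0.0], [0.707, 0.707, 0.0], [-0.0, 0.0, -1.0]]
ft_force: [0.1, 0.2, -1.2]
width: 0.0115
```

```bash
cat > m.py <<'E'
from h import *
plan([.5329,-.1020,.137],-45,1)
s=ctrl.observe();d=ctrl.read_camera('wrist');W,ok=cloud(d,s)
R=np.array(s['tool_rot']);T=(W-np.array(s['tool_pos']))@R
q=ok&(abs(T[...,2]-.019)<.006)&(np.hypot(T[...,0],T[...,1])<.06)
print('disc tool',radial(T[q],42,(2,.6),-70,70),'disc z in tool',np.median(T[q][:,2]))
q=ok&(abs(W[...,2]-.092)<.004)&(np.hypot(T[...,0],T[...,1])<.065)
if q.sum()>100: print('collar tool',q.sum(),radial(T[q],47,(2,.6),-70,70),np.median(W[q][:,2]))
d=ctrl.read_camera('scene');W,ok=cloud(d)
z=s['tool_pos'][2]-.019
q=near(W,ok,.534,-.104,.06,z-.006,z+.006);print('scene disc',radial(W[q],42,(534,-104),-70,110))
E
python3 m.py
```

```text
t 10.25 pos [ 0.5326 -0.1016  0.1369] yaw 135.01 tilt [0.0003 0.0001] w 0.0115 F [ 0.07  0.16 -1.2 ] M [-0.02 -0.03 -0.05] j [-0.32  0.25  0.49  1.84 -0.13  1.08  1.  ]
az/row 0.0001 tot 0.0001 D [ 0.0003 -0.0004  0.0001]
(-0.0005, -0.0001, -0.0001)
disc tool (array([1.54, 0.53]), 35, 0.14) disc z in tool 0.0184236414168416
collar tool 3126 (array([1.09, 0.48]), 35, 0.12) 0.09248969306816487
scene disc (array([ 533.66, -102.73]), 45, 0.8)
```

Call:
move_arm(
  squeeze=20,
  steps=[
    {"dx":-0.0004,"dy":0,"dz":0.0015,"ax":0,"ay":0,"az":0,"claw":0.0},
    {"dx":0,"dy":0,"dz":0.0015,"ax":0,"ay":0,"az":0,"claw":0.0},
    {"dx":0,"dy":0,"dz":0.0015,"ax":0,"ay":0,"az":0,"claw":0.0},
    {"dx":0,"dy":0,"dz":0.0015,"ax":0,"ay":0,"az":0,"claw":0.0},
    {"dx":0,"dy":0,"dz":0.0015,"ax":0,"ay":0,"az":0,"claw":0.0},
    {"dx":0,"dy":0,"dz":0.0015,"ax":0,"ay":0,"az":0,"claw":0.0},
    {"dx":0,"dy":0,"dz":0.0015,"ax":0,"ay":0,"az":0,"claw":0.0},
    {"dx":0,"dy":0,"dz":0.0015,"ax":0,"ay":0,"az":0,"claw":0.0},
    {"dx":0,"dy":0,"dz":0,"ax":0,"ay":0,"az":0,"claw":0.0},
    {"dx":0,"dy":0,"dz":0,"ax":0,"ay":0,"az":0,"claw":0.0},
  ],
)

```text
t: 11.35
tool_pos: [0.5328, -0.1019, 0.1248]
tool_rot: [[-0.707, 0.707, -0.0], [0.707, 0.707, 0.0], [0.0, 0.0, -1.0]]
ft_force: [0.7, -0.1, -0.2]
width: 0.0113
```

```bash
python3 m.py
```

```text
t 11.35 pos [ 0.5328 -0.1019  0.1248] yaw 135.0 tilt [-0.      0.0001] w 0.0113 F [ 0.73 -0.07 -0.22] M [ 0.01  0.05 -0.02] j [-0.31  0.27  0.48  1.85 -0.14  1.06  1.01]
az/row 0.0001 tot 0.0001 D [ 0.0001 -0.0001  0.0122]
(-0.0001, -0.0, -0.0122)
disc tool (array([1.56, 0.51]), 35, 0.14) disc z in tool 0.018415932982655342
collar tool 3371 (array([1.41, 0.54]), 35, 0.13) 0.09249582902350689
scene disc (array([ 533.79, -103.21]), 45, 0.63)
```

Call:
move_arm(
  squeeze=20,
  steps=[
    {"dx":0,"dy":0,"dz":0.001,"ax":0,"ay":0,"az":0,"claw":0.0},
    {"dx":0,"dy":0,"dz":0.001,"ax":0,"ay":0,"az":0,"claw":0.0},
    {"dx":0,"dy":0,"dz":0.001,"ax":0,"ay":0,"az":0,"claw":0.0},
    {"dx":0,"dy":0,"dz":0.001,"ax":0,"ay":0,"az":0,"claw":0.0},
    {"dx":0,"dy":0,"dz":0.001,"ax":0,"ay":0,"az":0,"claw":0.0},
    {"dx":0,"dy":0,"dz":0.001,"ax":0,"ay":0,"az":0,"claw":0.0},
    {"dx":0,"dy":0,"dz":0.001,"ax":0,"ay":0,"az":0,"claw":0.0},
    {"dx":0,"dy":0,"dz":0.001,"ax":0,"ay":0,"az":0,"claw":0.0},
    {"dx":0,"dy":0,"dz":0,"ax":0,"ay":0,"az":0,"claw":0.0},
    {"dx":0,"dy":0,"dz":0,"ax":0,"ay":0,"az":0,"claw":0.0},
  ],
)

```text
t: 12.45
tool_pos: [0.5328, -0.1019, 0.1168]
tool_rot: [[-0.707, 0.707, -0.0], [0.707, 0.707, 0.0], [0.0, 0.0, -1.0]]
ft_force: [0.2, 0.7, -1.0]
width: 0.0119
```

```bash
python3 m.py
```

```text
t 12.45 pos [ 0.5328 -0.1019  0.1168] yaw 135.0 tilt [-0.      0.0001] w 0.0119 F [ 0.18  0.7  -0.99] M [-0.01 -0.    0.01] j [-0.31  0.28  0.48  1.85 -0.15  1.04  1.01]
az/row 0.0001 tot 0.0001 D [ 0.0001 -0.0001  0.0202]
(-0.0001, -0.0, -0.0202)
disc tool (array([7.11, 0.54]), 35, 0.66) disc z in tool 0.01861457373113209
collar tool 4030 (array([1.42, 0.54]), 35, 0.11) 0.0924598373381353
scene disc (array([ 539.75, -101.53]), 45, 1.66)
```

Call:
move_arm(
  squeeze=20,
  steps=[
    {"dx":0,"dy":0,"dz":0.0003,"ax":0,"ay":0,"az":0,"claw":0.0},
    {"dx":0,"dy":0,"dz":0.0002,"ax":0,"ay":0,"az":0,"claw":0.0},
    {"dx":0,"dy":0,"dz":0.0002,"ax":0,"ay":0,"az":0,"claw":0.0},
    {"dx":0,"dy":0,"dz":0.0002,"ax":0,"ay":0,"az":0,"claw":0.0},
    {"dx":0,"dy":0,"dz":0,"ax":0,"ay":0,"az":0,"claw":0.0},
    {"dx":0,"dy":0,"dz":0,"ax":0,"ay":0,"az":0,"claw":0.0},
    {"dx":0,"dy":0,"dz":0,"ax":0,"ay":0,"az":0,"claw":0.0},
    {"dx":0,"dy":0,"dz":0,"ax":0,"ay":0,"az":0,"claw":0.0},
    {"dx":0,"dy":0,"dz":0,"ax":0,"ay":0,"az":0,"claw":0.0},
    {"dx":0,"dy":0,"dz":0,"ax":0,"ay":0,"az":0,"claw":0.0},
  ],
)

```text
t: 13.55
tool_pos: [0.5328, -0.1019, 0.1159]
tool_rot: [[-0.707, 0.707, 0.0], [0.707, 0.707, 0.0], [0.0, 0.0, -1.0]]
ft_force: [0.0, 0.5, -0.3]
width: 0.012
```

```bash
python3 m.py
```

```text
t 13.55 pos [ 0.5328 -0.1019  0.1159] yaw 135.0 tilt [0.0001 0.0001] w 0.012 F [ 0.    0.48 -0.28] M [ 0.02  0.05 -0.03] j [-0.31  0.28  0.48  1.86 -0.15  1.04  1.01]
az/row 0.0 tot 0.0 D [ 0.0001 -0.0001  0.0211]
(-0.0001, -0.0, -0.0211)
disc tool (array([7.13, 0.56]), 35, 0.62) disc z in tool 0.018658740677876595
collar tool 4252 (array([1.45, 0.5 ]), 35, 0.12) 0.09254148420836189
scene disc (array([ 540.18, -101.36]), 45, 1.32)
```

Call:
move_arm(
  squeeze=20,
  steps=[
    {"dx":0,"dy":0,"dz":-0.0006,"ax":0,"ay":0,"az":0,"claw":0.0},
    {"dx":0,"dy":0,"dz":0,"ax":0,"ay":0,"az":0.04,"claw":0.0},
    {"dx":0,"dy":0,"dz":0,"ax":0,"ay":0,"az":0.06,"claw":0.0},
    {"dx":0,"dy":0,"dz":0,"ax":0,"ay":0,"az":0.06,"claw":0.0},
    {"dx":0,"dy":0,"dz":0,"ax":0,"ay":0,"az":0.06,"claw":0.0},
    {"dx":0,"dy":0,"dz":0,"ax":0,"ay":0,"az":0.06,"claw":0.0},
    {"dx":0,"dy":0,"dz":0,"ax":0,"ay":0,"az":0.06,"claw":0.0},
    {"dx":0,"dy":0,"dz":0,"ax":0,"ay":0,"az":0.05,"claw":0.0},
    {"dx":0,"dy":0,"dz":0,"ax":0,"ay":0,"az":0,"claw":0.0},
    {"dx":0,"dy":0,"dz":0,"ax":0,"ay":0,"az":0,"claw":0.0},
  ],
)

```text
t: 14.65
tool_pos: [0.5328, -0.1019, 0.1165]
tool_rot: [[-0.387, 0.922, -0.0], [0.922, 0.387, 0.0], [0.0, -0.0, -1.0]]
ft_force: [-0.6, 0.6, -1.7]
width: 0.0118
```

```bash
sed -i 's/T\[...,2\]-.019)<.006/T[...,2]-.0185)<.002/' m.py; python3 m.py
```

```text
t 14.65 pos [ 0.5328 -0.1019  0.1165] yaw 112.75 tilt [-0.  0.] w 0.0118 F [-0.56  0.57 -1.73] M [-0.01 -0.01 -0.02] j [-0.36  0.29  0.54  1.86 -0.17  1.04  0.64]
az/row -0.3882 tot -0.3882 D [ 0.0001 -0.0001  0.0205]
(-0.0002, 0.0, -0.0205)
disc tool (array([ 1.51, -0.13]), 35, 0.12) disc z in tool 0.018378185430799082
collar tool 4101 (array([1.44, 0.06]), 35, 0.1) 0.09252644637702484
scene disc (array([ 539.59, -101.63]), 45, 1.46)
```

Call:
move_arm(
  squeeze=20,
  steps=[
    {"dx":0,"dy":0,"dz":0,"ax":0,"ay":0,"az":0.04,"claw":0.0},
    {"dx":0,"dy":-0.0001,"dz":0,"ax":0,"ay":0,"az":0.06,"claw":0.0},
    {"dx":0,"dy":-0.0001,"dz":0,"ax":0,"ay":0,"az":0.06,"claw":0.0},
    {"dx":0,"dy":-0.0001,"dz":0,"ax":0,"ay":0,"az":0.06,"claw":0.0},
    {"dx":0,"dy":-0.0001,"dz":0,"ax":0,"ay":0,"az":0.06,"claw":0.0},
    {"dx":0,"dy":0,"dz":0,"ax":0,"ay":0,"az":0.06,"claw":0.0},
    {"dx":0,"dy":0,"dz":0,"ax":0,"ay":0,"az":0.05,"claw":0.0},
    {"dx":0,"dy":0,"dz":0,"ax":0,"ay":0,"az":0,"claw":0.0},
    {"dx":0,"dy":0,"dz":0,"ax":0,"ay":0,"az":0,"claw":0.0},
    {"dx":0,"dy":0,"dz":0,"ax":0,"ay":0,"az":0,"claw":0.0},
  ],
)

```text
t: 15.75
tool_pos: [0.5325, -0.102, 0.1165]
tool_rot: [[-0.007, 1.0, 0.0], [1.0, 0.007, 0.0], [0.0, 0.0, -1.0]]
ft_force: [-0.0, -0.2, -1.4]
width: 0.0117
```

```bash
python3 m.py; python3 - <<'E'
from h import *
s=ctrl.observe();d=ctrl.read_camera('wrist');W,ok=cloud(d,s)
cv2.imwrite('pics/wrist9.png',d['img'][:,:,::-1])
cv2.imwrite('pics/wrist9r.png',rectify(d,s,.533,-.102,.092))
d=ctrl.read_camera('scene')
cv2.imwrite('pics/scene9.png',cv2.resize(d['img'][120:260,120:330,::-1],None,fx=3.5,fy=3.5))
E
```

```text
t 15.75 pos [ 0.5325 -0.102   0.1165] yaw 90.4 tilt [0.0001 0.0001] w 0.0117 F [-0.03 -0.22 -1.4 ] M [-0.   -0.01 -0.03] j [-0.41  0.29  0.6   1.86 -0.19  1.05  0.27]
az/row -0.7785 tot -0.7785 D [0.0004 0.     0.0205]
(0.0, 0.0004, -0.0205)
disc tool (array([ 1.28, -0.72]), 35, 0.18) disc z in tool 0.018341968891734395
collar tool 4156 (array([1.45, 0.  ]), 35, 0.11) 0.09258813304033328
scene disc (array([ 539.08, -100.85]), 45, 1.44)
```

View pics/wrist9.png

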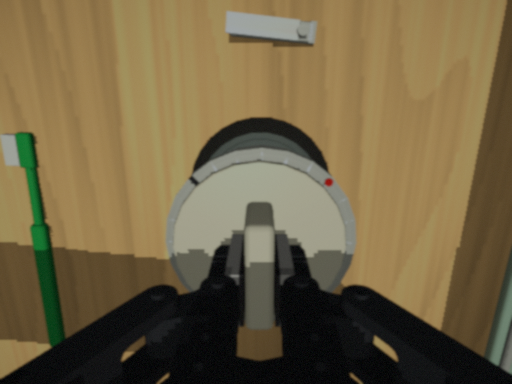

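View pics/scene9.png

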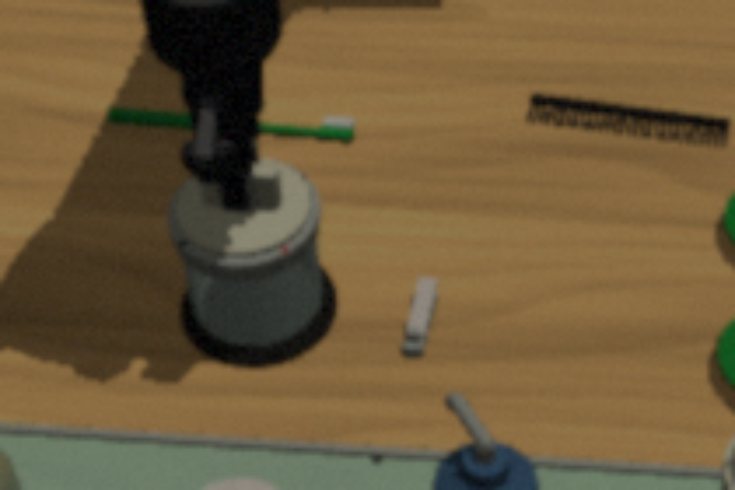

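View pics/wrist9r.png

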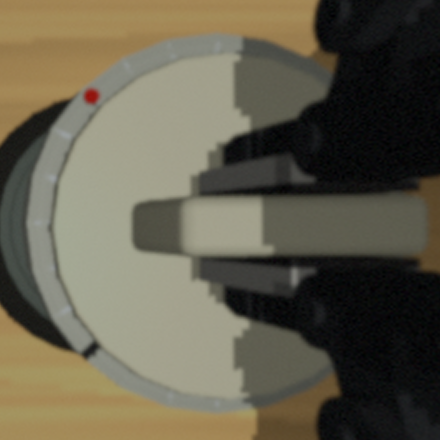

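```bash
python3 - <<'E'
from h import *
plan([.5325,-.102,.1165],-90,1); print(np.abs(ctrl.observe()['dq']).max())
print(ctrl.sign_off())
E
```

```text
t 15.95 pos [ 0.5324 -0.102   0.1165] yaw 90.34 tilt [0.     0.0001] w 0.0117 F [-0.01 -0.15 -0.69] M [-0.01  0.01  0.  ] j [-0.41  0.29  0.6   1.86 -0.19  1.05  0.27]
az/row 0.006 tot 0.006 D [0.0001 0.     0.    ]
(0.0, 0.0001, -0.0)
0.003613030187674646
the job is handed in; nothing more can be done
None
```

The white lid is in the jar's collar, turned about 45° clockwise from the notches, and still held in the gripper at the 20 N squeeze. The job was handed in at about 16 s of the 51 s allowed.

I gripped the finger bar, lined it up with the notches and lowered it to light contact. I then raised it about 0.6 mm for the twist, to keep it from rubbing.

**Last checks:**
- **Angle:** the bar stands midway between the black notch mark and the red dot in the wrist picture, and the tool's yaw gives 44.7°.
- **Height:** the lid's origin is about 78.7 mm above the jar's.
- **Tilt:** the tool's tilt is practically zero. I did not measure the lid's own tilt separately.
- **Force and motion:** the wrist force stayed under 2 N during the lowering and the twist, and the arm was still at hand-in.
- **Other things:** the clipper and toothbrush looked undisturbed in the last pictures. I did not re-measure the other bystanders.

**Disagreements:**
- The cameras' absolute positions differed by 2–4 mm, so I aligned the lid to the collar as both showed in the wrist picture. The scene camera agreed with that to about 0.5 mm.
- The last depth-based circle fit put the lid about 0.7 mm off the collar's centre. The picture shows it centred, and even 0.7 mm is well inside the 6 mm limit.
- Two early move calls were refused because I left out required fields, so the arm did not move on either.

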